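Show the chisel's edge to the inspection camera

TASK

Pick the chisel out of the tool tray and hold it up to the inspection camera, so that the camera can look at its cutting edge: blade pointing straight at the lens, level and with its flat side lying level as it lay in the tray, the cutting edge centred in front of the lens and about 8 cm from it. Do not touch the camera or its stand, and leave the other tools lying in the tray. Finish while holding the chisel still there in the air; do not put it down.

Things in the scene. Friction and masses are not known exactly. Their poses are not given: they have to be found in the camera images.
- chisel_handle (a point): Chisel's grasp and balance point (within 10 mm): on the axis of its round orange-brown wooden handle, 14.5 mm above what it lies on. Handle 28 mm thick, from 40 mm before this point (blade side) to 75 mm behind it. Whole chisel 250 mm, 0.1 to 0.2 kg; the only chisel in the tray. Axes: y from blade to handle end (blade points to -y), z up as it lies, x across the blade.
- chisel_edge (a point): Middle of the chisel's cutting edge, the far end of its steel blade (24 mm wide, 3.6 mm thick): 175 mm from chisel_handle along -y, 2 mm below the handle's axis. Same axes as chisel_handle.
- lens (a point): Centre of the inspection camera's front glass, in a white ring light 46 mm across, on a grey head clamped to an upright post. x, y level, z up; the camera looks level along -x, away from its post. The head's height differs from start to start, the lens 160 to 240 mm above the bench.
- camera: The inspection camera's stand with its head: steel base plate 110 x 100 x 12 mm fixed to the bench, post 16 mm thick and 318 mm high, 40 mm behind the origin. Origin: on the bench under the base, 42 mm behind the lens; it looks along -x.
- tray: Open tray of light wood, 290 x 340 x 30 mm, walls and floor 6 mm thick, fixed. Origin at the centre of its underside; x runs along the tools, handles to about -x. A ledge 10.5 mm above the floor along the +x wall carries the end of the chisel's blade and keeps it flat. Four tools lie side by side in it, in any order; gaps of 25 mm or more beside the chisel's handle.
- screwdriver: Red-handled screwdriver in the tray, 200 mm long, handle 27 mm thick, stays there. Origin under its middle, tip to -y.
- brush: Red-handled flat paint brush in the tray, 209 x 50 x 18 mm, stays there. Origin under its middle, bristles to -y.
- spanner: Steel combination spanner in the tray, 163 x 31 x 7 mm, stays there. Origin under its middle, lies along y.
- chisel: The chisel as a whole; origin under its middle as it lies, 50 mm from chisel_handle towards the blade. Same axes as chisel_handle.
Not all that is in view belongs to the job. There is more than one size of the spanner; the job needs the largest.

How it is judged (in metres and radians):
On the way:
1. the chisel is lifted clear of the tray (z of chisel_handle in the frame of tray above 0.08 m and z of chisel_edge in the frame of tray above 0.06 m), for 0.2 s.
At the end, for the whole second after the job is handed in: Only the gripper holds the chisel (over 1 N), still, in the air: middle of the edge 60-100 mm in front of the lens and within 15 mm of its axis sideways and in height; its length within 0.18 rad of the lens axis, its z axis within 0.25 rad of vertical; other tools within 40 mm of their start (x of chisel_edge in the frame of lens between -0.1 and -0.06 m and y of chisel_edge in the frame of lens between -0.015 and 0.015 m and z of chisel_edge in the frame of lens between -0.015 and 0.015 m and x of chisel_handle in the frame of lens below -0.2 m and angle between the y axis of chisel_handle and the x axis of lens, either way round below 0.18 rad and angle between chisel_handle's own z axis and vertical below 0.25 rad and contact force between the fingers and chisel above 1 N and height (world z) of chisel_edge above 0.12 m and height (world z) of chisel_handle above 0.1 m and distance of each of screwdriver, brush, spanner from where it was at the start of the episode below 0.04 m and linear speed of chisel below 0.02 m/s and angular speed of chisel below 0.15 rad/s and contact force between chisel and camera below 0.3 N and contact force between chisel and tray below 0.3 N and contact force between chisel and screwdriver below 0.3 N and contact force between chisel and brush below 0.3 N and contact force between chisel and spanner below 0.3 N); the arm keeps its last pose, push and grip.
It fails at once if the inspection camera or its stand is touched (contact force between camera and anything else above 1 N).
It fails at once if another tool in the tray is disturbed by more than 40 mm (distance of any of screwdriver, brush, spanner from where it was at the start of the episode above 0.04 m).
It also fails if it takes over 35 s, if anything falls off the work surface, if the arm or the gripper's body presses on something with over 40 N, if the wrist force passes 120 N, or if a joint passes its speed limit or range.

ROBOT

A 6-joint arm with a two-finger parallel gripper is mounted at the origin on a cart in front of the work surface, level with it; the furniture and walls round the work are solid. World frame = base frame: x ahead of the robot, y to its left, z up, the work surface at z = 0. Lengths are in m, angles in degrees, forces in N, time in s.
With the tool pointing down it reaches from about 0.4 to 0.825 m from the base axis. Payload 7 kg.
Tool frame: the origin (TCP) lies at the very end of the fingers, on their centre line; the grasp point (between the pads) lies 19 mm behind it (ctrl.grip_point_offset is the distance from the TCP to the grasp point, in m); x points along the fingers, z is the direction in which the jaws open and shut, and the axes are right-handed (so a half turn about x gives the same grasp; the last joint's range is limited). The gripper opens to 88 mm and grips with 3 to 60 N. Pads are 19 mm wide; open, the fingers measure 130 mm over their backs; the gripper's body (78 mm by 193 mm) begins 47 mm behind the grasp point.
Start: joints at [-60.499, 20.546, 0.682, 0, -70.136, -16.507], TCP at [0.152, -0.658, 0.227] pointing down, gripper open.
Joint ranges: [-176.03, 176.03], [-82.01, 121.73], [-58.28, 71.71], [-173.87, 95.51], [-174.79, -0.11], [-173.66, 173.66]. Speed limits (degrees/s): [136.94, 136.94, 172.46, 180, 180, 180].

INTERFACE

Orientations are given as [roll, pitch, yaw] about the fixed x, y, z axes, in that order (R = Rz(yaw) Ry(pitch) Rx(roll)).
In Python, from plant import get_obs, snapshot, calibration, close_job, ctrl gives the robot as it stands.
- The arm moves only by the tool move_arm, never from a script. Its argument "commands" is a list that holds one entry, the list of rows, each a list of 4 numbers: the shift along the tool's x, y, z in cm, then the turn about the tool's x in rad. In form: [[[dx, dy, dz, spin], ...]]. A call has 1 to 8 rows; each row shifts and turns the commanded pose from where the row before left it, along the tool's axes as they then stand; what a row does not reach is not made up. A row lasts 1/10 s, in which the tool goes at most 50 mm and 8.59 degrees, less where a joint would pass 70% of its speed; a pose out of reach is approached as far as the arm can. A call with a gripper value outside its range is refused whole. "jaw" is the finger opening in cm, from 0 to 8.76, set as the call begins (left out, the last holds). The fingers move at their own pace and stop on an object; the grip force is fixed at half the most. Time passes only in rows, so rows that do not move let the fingers close. It gives the time, the measured TCP pose, the force and the opening at its end, in the units of the state.
- get_obs(): the state, without advancing time (a new reading comes with each control period).
- snapshot(name): name is "scene" or "top" or "wrist"; returns (picture, depth): 480x640x3 uint8, red, green, blue; 480x640 float32, m along the optical axis (not along the pixel's ray), 0 where there is no reading.
- calibration(name): a dict with "mtx" (3x3 intrinsics, pixels), "T" (4x4, takes a point from camera to world coordinates); the wrist camera has in their place "tool_from_camera" (4x4, takes a point from camera to tool coordinates, whose origin is the TCP and whose axes are the tool frame's). Camera axes: x right, y up, looking along -z (the intrinsics and any distortion apply to the point x, -y, -z); pixel columns grow to the right and rows downward; lengths in m; the calibration is good to about 2 mm. A picture is of the moment at which its call begins: read the wrist's pose just before it. calibration takes no time and is no camera call.
- close_job(): hands the job in, once; it reports no verdict.
The state is a dict: "clock": time; "joint_pos": joint angles; "qvel": joint speeds; "tau": joint torques, N m; "tool_pos": TCP position; "orientation": TCP orientation; "force": force on the tool from outside, world axes, zero at the start; "moment": the same for the moment, N m; "opening": finger opening in m.
Only numpy, scipy, OpenCV 4.12 (cv2) and the standard library are available. Lean on these libraries where they do the work, as an engineer would, in place of code of your own. Each camera call takes 0.05 s, during which the arm holds its last target. There are 200 camera calls.

## Working session

There is one attempt and no reset: what is moved stays moved. The work goes in short steps, Python scripts to look and compute and a tool call to move; the robot and the scene stay as the last step left them, time stands still between calls to the robot, and variables do not carry over. Pictures are saved under pics/ and viewed, about 8 in all and at most 12, crops included, and the job is handed in when it is done.

Besides the shell and the picture viewer there is one more tool, called after "Call:" as name([rows], argument=value, ...), one row to a line, values as JSON. move_arm: Moves the arm, as the interface text tells. Its arguments: {"type":"object","properties":{"commands":{"type":"array"},"jaw":{"type":"number"}},"required":["commands"]}

```bash
mkdir -p pics; ls; cat > h.py <<'E'
import numpy as np,cv2
from plant import get_obs,snapshot,calibration,close_job,ctrl
from scipy.spatial.transform import Rotation as R
def toolT(o=None):
    o=o or get_obs(); T=np.eye(4); T[:3,:3]=R.from_euler('xyz',o['orientation'],degrees=True).as_matrix(); T[:3,3]=o['tool_pos']; return T
def grab(n):
    c=calibration(n); T=toolT()@c['tool_from_camera'] if n=='wrist' else c['T']
    p,d=snapshot(n); cv2.imwrite(f'pics/raw_{n}.png',p[:,:,::-1]); np.savez(f'pics/{n}.npz',p=p,d=d,K=c['mtx'],T=T)
    return p,d,c['mtx'],T
def pts(d,K,T):
    v,u=np.mgrid[:d.shape[0],:d.shape[1]]
    P=np.stack([(u-K[0,2])/K[0,0]*d,-(v-K[1,2])/K[1,1]*d,-d],-1)
    return P@T[:3,:3].T+T[:3,3]
E
python3 - <<'E'
from h import *
print(get_obs()); 
for n in('scene','top','wrist'):
    p,d,K,T=grab(n); print(n,{k:v for k,v in calibration(n).items()}, (d==0).mean())
a=cv2.imread('pics/raw_scene.png');b=cv2.imread('pics/raw_top.png')
cv2.imwrite('pics/a1.png',a);cv2.imwrite('pics/a2.png',b)
E
```

```text
pics
{'clock': 0.0, 'joint_pos': array([-6.04995429e+01,  2.05890224e+01,  6.32711062e-01, -1.90801826e-02,
       -7.01342375e+01, -1.65066551e+01]), 'qvel': array([-0.02669782, -0.01065886,  0.0371786 , -0.00353341,  0.04809192,
       -0.05272759]), 'tau': array([-2.16271983e-04, -5.82713413e+01,  2.93057799e+01,  6.99729100e+00,
        6.75010946e-03, -1.94868935e-04]), 'tool_pos': array([ 0.15162591, -0.65724903,  0.2256451 ]), 'orientation': array([  5.30352732,  89.90769119, 108.29083129]), 'force': array([ 0.32164425, -0.03363219,  0.27691502]), 'moment': array([0.05158389, 0.03979811, 0.02463094]), 'opening': 0.08748487092228047}
scene {'mtx': array([[495.96853425,   0.        , 328.86084216],
       [  0.        , 495.96853425, 244.04183425],
       [  0.        ,   0.        ,   1.        ]]), 'T': array([[-0.6127097 ,  0.40570126, -0.67822807, -0.21745384],
       [-0.7902564 , -0.32432313,  0.51991281,  0.56414683],
       [-0.00903577,  0.85452969,  0.51932394,  0.68820933],
       [ 0.        ,  0.        ,  0.        ,  1.        ]])} 0.003899739583333333
top {'mtx':
[... 271 characters left out ...]
.02565169],
       [-0.03274546,  0.19582976,  0.98009104,  0.95736471],
       [ 0.        ,  0.        ,  0.        ,  1.        ]])} 0.0042513020833333335
wrist {'mtx': array([[417.57791953,   0.        , 323.1701095 ],
       [  0.        , 417.57791953, 233.66035904],
       [  0.        ,   0.        ,   1.        ]]), 'tool_from_camera': array([[-7.16601691e-04,  2.49068777e-01, -9.68485535e-01,
        -1.59249600e-01],
       [ 9.49263122e-05,  9.68485796e-01,  2.49068773e-01,
         6.62286945e-02],
       [ 9.99999739e-01,  8.65483440e-05, -7.17661740e-04,
        -6.50099620e-04],
       [ 0.00000000e+00,  0.00000000e+00,  0.00000000e+00,
         1.00000000e+00]])} 0.006328125
```

View pics/a1.png

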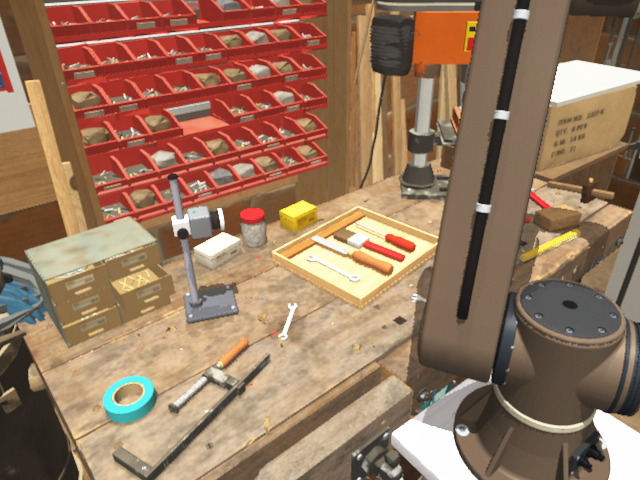

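View pics/a2.png

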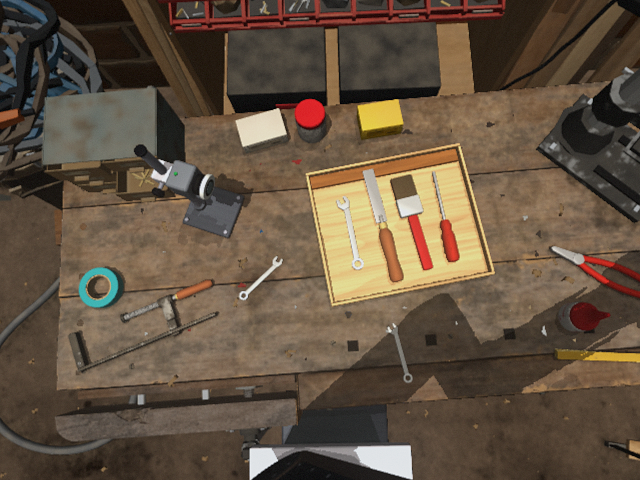

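The top view shows four tools in the tray: spanner (350,232), chisel with an orange-brown handle (390,250) and a steel blade reaching (370,170), brush (412,220) and screwdriver (445,220). The lens ring is near (207,187). The hammer at (200,290) also has an orange handle, but it lies outside the tray and isn't a chisel. I'll confirm this in an enlarged crop and measure.

```bash
python3 - <<'E'
from h import *
z=np.load('pics/top.npz');s=np.load('pics/scene.npz')
P=pts(z['d'],z['K'],z['T']);Q=pts(s['d'],s['K'],s['T'])
hsv=cv2.cvtColor(z['p'],cv2.COLOR_RGB2HSV)
for n,u,v in[('edge',370,171),('blade',376,200),('handle',391,250),('hend',397,278),('hstart',384,225),('floor',370,250),('ledge',400,165),('bench',300,250),('br',421,245),('sd',449,240),('spk',350,240)]: print(n,P[v,u].round(4),hsv[v,u])
for n,u,v in[('ring',182,222),('plate',210,300),('head',198,220),('hend',386,267),('edge',315,238)]: print('S',n,Q[v,u].round(4))
def pc(P,u0,u1,v0,v1):
    A=P[v0:v1,u0:u1].reshape(-1,3); return A
A=np.vstack([pc(P,130,250,140,245),pc(Q,165,245,175,325)])
m=(A[:,2]>.008)&(A[:,2]<.018);B=A[m];print('plate',len(B),B.mean(0).round(4),cv2.minAreaRect((B[:,:2]*1000).astype(np.float32)))
m=(A[:,2]>.12);B=A[m];print(len(B),B.min(0),B.max(0))
a=cv2.resize(z['p'][130:320,290:510],None,fx=3,fy=3,interpolation=cv2.INTER_CUBIC)[:,:,::-1]
b=cv2.resize(z['p'][135:255,120:260],None,fx=2.2,fy=2.2)[:,:,::-1];c=cv2.resize(s['p'][165:330,155:255],None,fx=2.2,fy=2.2)[:,:,::-1]
o=np.zeros((570+0,800,3),np.uint8);o[:,:]=0;a=cv2.resize(a,(480,414));o[:414,:480]=a
o[:264,485:793]=b;o[:363-60,:0]=0
cc=cv2.resize(c,(180,300));o[268:568,490:670]=cc;cv2.imwrite('pics/b1.png',o)
E
```

```text
edge [ 0.7101 -0.1049  0.019 ] [ 18  21 182]
blade [ 0.6444 -0.1148  0.0188] [ 20  20 188]
handle [ 0.5325 -0.1392  0.0321] [ 12 162 192]
hend [ 0.474  -0.148   0.0345] [ 12 165 189]
hstart [ 0.5869 -0.1281  0.0275] [ 21 127 227]
floor [ 0.5385 -0.0981  0.0055] [ 21 109 227]
ledge [ 0.7215 -0.1705  0.0187] [ 13 174 169]
bench [0.5436 0.0512 0.0027] [ 17  73 118]
br [ 0.5428 -0.2032  0.0229] [  2 195 217]
sd [ 0.5494 -0.2589  0.0344] [  3 200 210]
spk [ 0.5598 -0.0562  0.0138] [ 20  28 182]
S ring [0.6286 0.2747 0.2268]
S plate [0.6426 0.2398 0.011 ]
S head [0.6132 0.248  0.2287]
S hend [ 0.4782 -0.1398  0.0268]
S edge [ 0.7045 -0.0965  0.0185]
plate 3258 [0.6407 0.2336 0.012 ] ((710.678466796875, 202.46395874023438), (247.30511474609375, 287.5900573730469), 78.6832046508789)
4784 [-0.21745384 -0.02565169  0.12002028] [1.06137594 0.56414683 0.95736471]
```

View pics/b1.png

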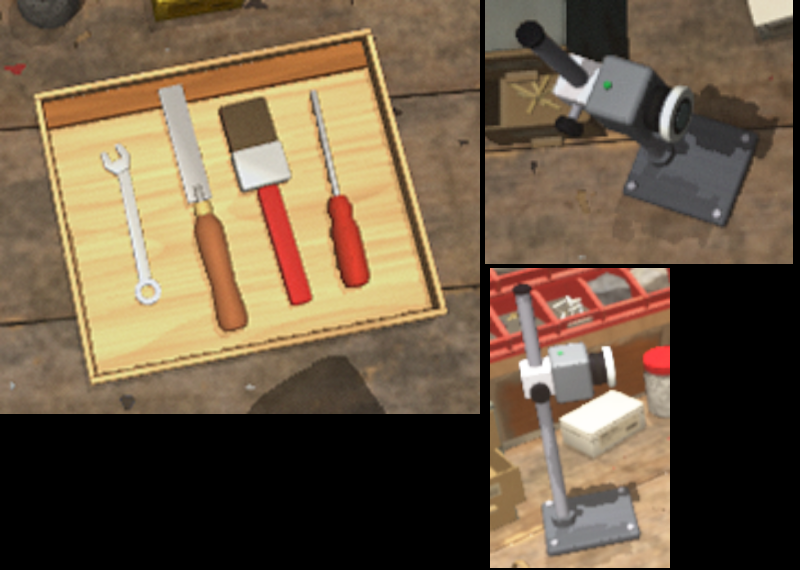

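The crop confirms it: in the tray there is one chisel, with an orange-brown round handle and a steel blade resting on the ledge, between the spanner and the brush. The lens faces roughly image-right and a little downward. Next I'll compute its pose from the plate corners, the post and the ring.

```bash
python3 - <<'E'
from h import *
z=np.load('pics/top.npz');s=np.load('pics/scene.npz')
D={}
for n,q in(('top',z),('scene',s)):
    P=pts(q['d'],q['K'],q['T']);h=cv2.cvtColor(q['p'],cv2.COLOR_RGB2HSV);D[n]=(P,h)
def ray(q,u,v,zz):
    K,T=q['K'],q['T'];r=T[:3,:3]@np.array([(u-K[0,2])/K[0,0],-(v-K[1,2])/K[1,1],-1]);o=T[:3,3];return o+r*(zz-o[2])/r[2]
c=[ray(z,u,v,.012) for u,v in((184.1,222.3),(230,236.8),(242.7,196.8))]
print('corners',np.round(c,4),np.linalg.norm(c[0]-c[1]),np.linalg.norm(c[1]-c[2]), 'ang long',np.degrees(np.arctan2(*(c[0]-c[1])[1::-1])),'short',np.degrees(np.arctan2(*(c[2]-c[1])[1::-1])))
print('plate centre',((c[0]+c[2])/2).round(4))
box=lambda P:(P[...,0]>.52)&(P[...,0]<.76)&(P[...,1]>.1)&(P[...,1]<.4)
for n,(P,h) in D.items():
    m=box(P)&(P[...,2]>.008)&(P[...,2]<.018)&(h[...,2]<120)&(h[...,1]<70)
    k=cv2.morphologyEx(m.astype(np.uint8),cv2.MORPH_OPEN,np.ones((3,3)))>0
    A=P[k];print(n,'plate',len(A),cv2.minAreaRect((A[:,:2]*1000).astype(np.float32)))
    for z0,z1 in((.04,.08),(.08,.13),(.13,.17),(.285,.32)):
        m=box(P)&(P[...,2]>z0)&(P[...,2]<z1)&(h[...,1]<70);
        if m.sum(): A=P[m];print(n,'post',z0,m.sum(),np.median(A,0).round(4))
    m=box(P)&(P[...,2]>.14)&(P[...,2]<.29)&(h[...,2]>185)&(h[...,1]<50)
    l,lab,st,ce=cv2.connectedComponentsWithStats(m.astype(np.uint8))
    for i in range(1,l):
        if st[i,4]>12:
            A=P[lab==i];print(n,'white',st[i],A.mean(0).round(4),A.min(0).round(4),A.max(0).round(4))
            r=cv2.fitEllipse(np.argwhere(lab==i)[:,::-1].astype(np.float32)) if st[i,4]>20 else 0;print(r)
# chisel
P,h=D['top']
m=np.zeros(h.shape[:2],bool);m[160:290,355:410]=1
w=m&(h[...,0]<16)&(h[...,1]>140)&(P[...,2]>.012)&(P[...,0]<.63)
A=P[w];print('handle',w.sum(),A.mean(0),A.min(0),A.max(0));r=cv2.fitLine(A[:,:2].astype(np.float32),2,0,.01,.01).ravel();print(r)
b=m&(h[...,1]<60)&(P[...,2]>.012);A=P[b];print('blade',b.sum(),A.mean(0),A.min(0),A.max(0));r=cv2.fitLine(A[:,:2].astype(np.float32),2,0,.01,.01).ravel();print(r)
E
```

```text
corners [[0.6105 0.3012 0.012 ]
 [0.5753 0.2005 0.012 ]
 [0.6636 0.174  0.012 ]] 0.10667303529168809 0.09223857001245615 ang long 70.68247883090073 short -16.702024396712513
plate centre [0.6371 0.2376 0.012 ]
top plate 1725 ((639.1642456054688, 238.58346557617188), (110.14647674560547, 99.03874206542969), 70.63014221191406)
top post 0.04 135 [0.7309 0.3065 0.0625]
top post 0.08 203 [0.735  0.3068 0.1071]
top post 0.13 1462 [0.7328 0.3534 0.1655]
top post 0.285 215 [0.647  0.2642 0.3165]
top white [151 166  21  16 122] [0.641  0.2703 0.2272] [0.6302 0.2525 0.2235] [0.6561 0.2875 0.2299]
((161.48341369628906, 170.98304748535156), (15.07752513885498, 18.076051712036133), 46.117740631103516)
top white [200 175   9  22  86] [0.6199 0.1955 0.2306] [0.603  0.1877 0.2177] [0.638  0.2034 0.2353]
((203.4288787841797, 184.9745330810547), (4.89898681640625, 19.282556533813477), 16.907493591308594)
scene plate 182 ((665.9808959960938, 216.41030883789062), (76.52230834960938, 27.100492477416992), 73.6033935546875)
scene post 0.04 119 [0.6427 0.2741 0.0596]
scene post 0.08 178 [0.643  0.2749 0.107
[... 351 characters left out ...]
[0.5979 0.1946 0.2018] [0.6282 0.2093 0.2329]
((220.58177185058594, 217.3605194091797), (3.7564287185668945, 17.51405143737793), 168.7078857421875)
scene white [104 231  51  26 602] [0.7311 0.3579 0.1641] [0.6957 0.311  0.1613] [0.7596 0.3998 0.1672]
((128.04605102539062, 242.4812469482422), (13.562583923339844, 43.06304931640625), 73.2815170288086)
handle 650 [ 0.52312865 -0.13759162  0.03620417] [ 0.37255248 -0.18266148  0.01442498] [ 0.6057434  -0.02565169  0.95736471]
[ 0.99860317  0.05283629  0.5231286  -0.13759163]
blade 906 [ 0.63418082 -0.12273527  0.02529649] [ 0.37255248 -0.18437817  0.0120964 ] [ 0.71473449 -0.02565169  0.95736471]
[ 0.98810756 -0.15376426  0.63418084 -0.12273527]
```

```bash
cat >> h.py <<'E'
def delta(target, yaw_y=None):
    "shift in tool axes (cm) to a world TCP target; spin (rad) that brings tool y to world yaw yaw_y"
    T=toolT(); d=T[:3,:3].T@(np.array(target)-T[:3,3])*100
    yy=np.degrees(np.arctan2(T[1,1],T[0,1])); s=None
    if yaw_y is not None: s=-np.radians((yaw_y-yy+180)%360-180)
    print('now',T[:3,3].round(4),'toolx',T[:3,0].round(3),'tooly yaw',yy.round(2),'j',get_obs()['joint_pos'].round(1),'| shift cm',d.round(2),'spin',s)
E
python3 - <<'E'
from h import *
z=np.load('pics/top.npz');d=z['d'];P=pts(d,z['K'],z['T']);h=cv2.cvtColor(z['p'],cv2.COLOR_RGB2HSV)
m=np.zeros(d.shape,bool);m[165:285,360:404]=1;m&=(d>0)&(P[...,2]<.06)
w=m&(h[...,0]<16)&(h[...,1]>140)&(P[...,0]<.6)&(P[...,2]>.015)
b=m&(h[...,1]<40)&(P[...,2]>.014)&(P[...,0]>.6)
for n,k in(('handle',w),('blade',b)):
    l,lab,st,_=cv2.connectedComponentsWithStats(k.astype(np.uint8));k=lab==1+st[1:,4].argmax()
    A=P[k];print(n,len(A),A.mean(0).round(4),A.min(0).round(4),A.max(0).round(4));r=cv2.fitLine(A[:,:2].astype(np.float32),2,0,.01,.01).ravel();print(r,np.degrees(np.arctan2(r[1],r[0])))
delta((.5,-.145,.25),10.3)
E
```

```text
handle 635 [ 0.5224 -0.1373  0.0322] [ 0.4686 -0.1591  0.0185] [ 0.5796 -0.1167  0.0417]
[ 0.9787238   0.20518197  0.5223895  -0.13728715] 11.840153
blade 543 [ 0.6558 -0.111   0.021 ] [ 0.6001 -0.1337  0.0148] [ 0.7145 -0.0893  0.0273]
[ 0.97778046  0.20963156  0.65577596 -0.11099494] 12.100761
now [ 0.1516 -0.6573  0.2258] toolx [-0.     0.001 -1.   ] tooly yaw -167.01 j [-60.5  20.6   0.6  -0.  -70.1 -16.5] | shift cm [ -2.37 -45.46  42.1 ] spin -3.0946650331518724
```

The chisel's yaw is about 11.5°, with its handle point near (0.541, −0.134). The lens axis yaw is about 70.6°, with the lens near (0.624, 0.198, 0.212). Next I'll hover over the handle and look from close up.

Call:
move_arm([
  [[0.1, -3.1, 2.6, 0.003], [0.1, -3.1, 2.6, 0.003], [0.1, -3.1, 2.6, 0.003], [0.1, -3.1, 2.6, 0.003], [0.1, -3.1, 2.6, 0.003], [0.1, -3.1, 2.6, 0.003], [0.1, -3.1, 2.6, 0.003], [0.1, -3.1, 2.6, 0.003]],
])

```text
clock: 0.95
tool_pos: [0.35, -0.3998, 0.2185]
orientation: [2.4, 90.0, 104.0]
force: [1.7, -1.1, 0.4]
opening: 0.0877
```

Call:
move_arm([
  [[0.1, -3.1, 2.6, 0], [0.1, -3.1, 2.6, 0], [0.1, -3.1, 2.6, 0], [0.1, -3.1, 2.6, 0], [0.1, -3.1, 2.6, 0], [0.1, -3.1, 2.6, 0], [0.1, -3.1, 2.6, 0], [0, 0, 0, 0]],
])

```text
clock: 1.75
tool_pos: [0.5276, -0.1763, 0.211]
orientation: [-11.3, 90.0, 90.5]
force: [-0.3, -0.3, -0.6]
opening: 0.0878
```

```bash
python3 - <<'E'
from h import *
delta((.541,-.1345,.2),-168.5)
p,d,K,T=grab('wrist')
cv2.imwrite('pics/c1.png',p[:,:,::-1])
E
```

```text
now [ 0.5276 -0.1763  0.211 ] toolx [-0.  0. -1.] tooly yaw -168.18 j [  1.7  10.  -15.8  -0.  -64.2 -79.9] | shift cm [ 1.1  -2.17  3.82] spin 0.0055430659519794786
```

View pics/c1.png

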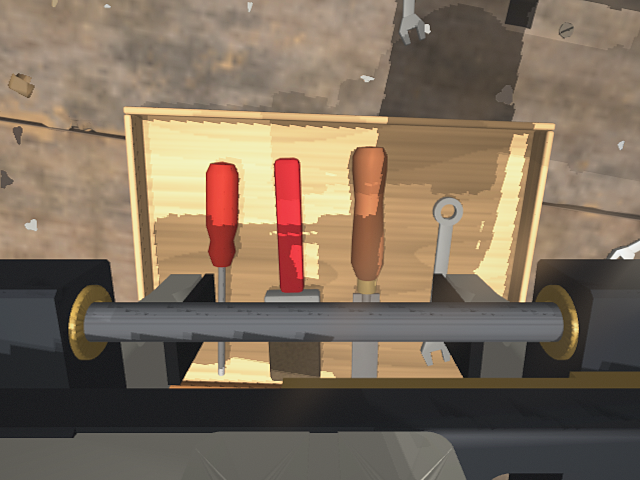

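The wrist view shows the chisel handle at columns 352–386, rows 148–280, clear between the brush handle (288) and the spanner (445). I'll measure it from the wrist depth and centre on it.

```bash
cat > m.py <<'E'
from h import *
z=np.load('pics/wrist.npz');d=z['d'];P=pts(d,z['K'],z['T']);h=cv2.cvtColor(z['p'],cv2.COLOR_RGB2HSV)
w=(d>0)&(h[...,0]>5)&(h[...,0]<14)&(h[...,1]>110)&(P[...,2]>.015)&(P[...,2]<.06)&(abs(P[...,1]+.137)<.035)&(P[...,0]>.44)&(P[...,0]<.6)
l,lab,st,_=cv2.connectedComponentsWithStats(w.astype(np.uint8));i=1+st[1:,4].argmax();k=lab==i
A=P[k];print(st[i],A.mean(0).round(4),A.min(0).round(4),A.max(0).round(4))
r=cv2.minAreaRect((A[:,:2]*1000).astype(np.float32));print('rect',r)
f=cv2.fitLine(A[:,:2].astype(np.float32),2,0,.01,.01).ravel();print('line',f,np.degrees(np.arctan2(f[1],f[0])))
u=f[:2]*np.sign(f[0]);n=np.array([-u[1],u[0]]);s=A[:,:2]@u;t=A[:,:2]@n
for a in np.arange(s.min(),s.max(),.012):
    q=(s>a)&(s<a+.012);print(round(a+.006-s.min(),3),'mid',round((t[q].min()+t[q].max())/2,4),'w',round(np.ptp(t[q]),4),'top',A[q,2].max().round(4))
# handle point: 75 mm from the handle's end
S=s.min()+.075;q=abs(s-S)<.03;hp=u*S+n*(t[q].min()+t[q].max())/2;print('hp',hp.round(4))
yaw=np.degrees(np.arctan2(u[1],u[0]));delta((*hp,.12),yaw-180)
E
python3 m.py
```

```text
[ 351  146   36  135 4015] [ 0.5225 -0.1398  0.0323] [ 0.4691 -0.1617  0.0206] [ 0.5827 -0.1169  0.0377]
rect ((525.9742431640625, -138.3109893798828), (113.62127685546875, 27.141006469726562), 11.809412002563477)
line [ 0.978716    0.2052193   0.52245986 -0.13983607] 11.842336
0.006 mid -0.2435 w 0.0267 top 0.0377
0.018 mid -0.2432 w 0.027 top 0.0377
0.03 mid -0.2436 w 0.0258 top 0.0366
0.042 mid -0.2435 w 0.0238 top 0.0354
0.054 mid -0.2435 w 0.0233 top 0.0361
0.066 mid -0.2431 w 0.0253 top 0.0363
0.078 mid -0.2432 w 0.0263 top 0.0375
0.09 mid -0.2434 w 0.0269 top 0.0372
0.102 mid -0.2437 w 0.0264 top 0.0373
0.114 mid -0.2434 w 0.0198 top 0.0336
hp [ 0.5438 -0.1347]
now [ 0.5262 -0.1775  0.2109] toolx [-0.001  0.    -1.   ] tooly yaw -168.21 j [  1.6  10.  -15.9  -0.  -64.2 -79.8] | shift cm [ 9.09 -2.61  3.83] spin -0.0008910106407737877
```

```bash
cat >> m.py <<'E'
g=(d>0)&(P[...,2]<.07)&(P[...,2]>.0)
C=P[g];ss=C[:,:2]@u-hp@u;tt=C[:,:2]@n-hp@n
print('profile across at the grasp: t, max z for |s|<14mm')
for a in np.arange(-.07,.07,.003):
    q=(abs(ss)<.014)&(tt>a)&(tt<a+.003)
    if q.any(): print(round((a+.0015)*1000),C[q,2].max().round(3),C[q,2].min().round(3),end=' | ')
E
python3 m.py|tail -1
```

```text
-68 0.024 0.021 | -66 0.025 0.021 | -62 0.025 0.021 | -60 0.025 0.02 | -56 0.023 0.005 | -53 0.009 0.005 | -50 0.009 0.004 | -47 0.009 0.005 | -44 0.009 0.006 | -41 0.009 0.005 | -38 0.009 0.005 | -35 0.009 0.005 | -32 0.009 0.005 | -29 0.009 0.005 | -26 0.009 0.005 | -23 0.009 0.005 | -20 0.009 0.005 | -17 0.009 0.005 | -14 0.009 0.005 | -11 0.031 0.005 | -8 0.035 0.028 | -5 0.036 0.031 | -2 0.037 0.032 | 1 0.037 0.033 | 4 0.036 0.031 | 7 0.036 0.032 | 10 0.035 0.029 | 13 0.032 0.026 | 16 0.009 0.006 | 19 0.009 0.005 | 22 0.009 0.005 | 25 0.009 0.005 | 28 0.009 0.005 | 31 0.01 0.005 | 34 0.009 0.005 | 37 0.009 0.005 | 40 0.009 0.005 | 43 0.009 0.005 | 46 0.009 0.005 | 49 0.009 0.005 | 52 0.009 0.004 | 55 0.009 0.005 | 58 0.009 0.005 | 61 0.015 0.005 | 64 0.016 0.006 | 67 0.015 0.006 | 70 0.016 0.006 |
```

Call:
move_arm([
  [[2, -0.5, 0.8, 0], [2, -0.5, 0.8, 0], [2, -0.5, 0.8, 0], [1, -0.6, 0.8, 0], [1, -0.5, 0.6, 0], [0, 0, 0, 0]],
], jaw=4.4)

```text
clock: 2.4
tool_pos: [0.5429, -0.1365, 0.1306]
orientation: [80.1, 89.9, -178.3]
force: [-0.3, -0.2, 0.1]
opening: 0.0466
```

```bash
python3 - <<'E'
from h import *
delta((.5438,-.1347,.05),-168.2); p,d,K,T=grab('wrist'); cv2.imwrite('pics/c2.png',p[:,:,::-1])
E
python3 m.py | egrep "hp|now|line|profile" ; python3 m.py | tail -1
```

```text
now [ 0.5429 -0.1365  0.1306] toolx [-0.002 -0.    -1.   ] tooly yaw -168.36 j [  5.9  14.6 -21.4  -0.  -54.1 -84.3] | shift cm [ 8.06 -0.14  0.15] spin -0.002725273787228639
line [ 0.97832173  0.20709072  0.5219575  -0.13891044] 11.951915
hp [ 0.5444 -0.1342]
now [ 0.5431 -0.1368  0.1314] toolx [-0.001 -0.    -1.   ] tooly yaw -168.35 j [  5.9  14.5 -21.4   0.  -54.2 -84.2] | shift cm [ 1.14 -0.18  0.23] spin -0.00526295289620489
profile across at the grasp: t, max z for |s|<14mm
-68 0.025 0.021 | -66 0.025 0.021 | -62 0.025 0.021 | -60 0.024 0.019 | -56 0.023 0.005 | -53 0.009 0.005 | -50 0.009 0.005 | -47 0.009 0.005 | -44 0.009 0.005 | -41 0.009 0.006 | -38 0.01 0.006 | -35 0.009 0.006 | -32 0.009 0.005 | -29 0.009 0.005 | -26 0.009 0.005 | -23 0.009 0.005 | -20 0.009 0.005 | -17 0.009 0.006 | -14 0.027 0.005 | -11 0.031 0.022 | -8 0.035 0.03 | -5 0.036 0.031 | -2 0.037 0.032 | 1 0.037 0.033 | 4 0.037 0.033 | 7 0.036 0.03 | 10 0.034 0.029 | 13 0.032 0.021 | 16 0.025 0.005 | 19 0.009 0.005 | 22 0.009 0.005 | 25 0.009 0.005 | 28 0.009 0.005 | 31 0.009 0.005 | 34 0.009 0.005 | 37 0.009 0.006 | 40 0.009 0.006 | 43 0.009 0.005 | 46 0.009 0.005 | 49 0.009 0.005 | 52 0.009 0.005 | 55 0.009 0.005 | 58 0.009 0.005 | 61 0.016 0.006 | 64 0.015 0.005 | 67 0.015 0.007 | 70 0.016 0.006 |
```

View pics/c2.png

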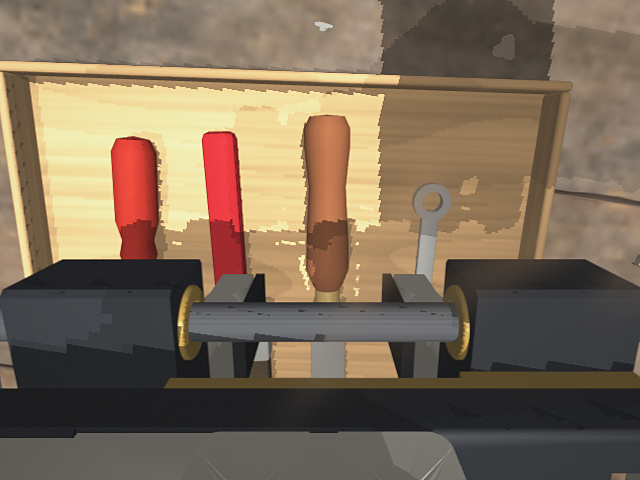

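The handle is centred between the fingers. The free gap runs −56 to +60 mm about the handle axis, and the finger backs reach ±44 mm. I'll descend.

Call:
move_arm([
  [[2, -0.1, 0.1, -0.003], [2, -0.1, 0.1, 0], [2, 0, 0, 0], [2, 0, 0, 0], [1.5, 0, 0, 0], [0.8, 0, 0, 0], [0, 0, 0, 0], [0, 0, 0, 0]],
], jaw=4.4)

```text
clock: 3.25
tool_pos: [0.5452, -0.1347, 0.0294]
orientation: [-107.3, 89.9, -5.5]
force: [0.2, -0.2, -0.1]
opening: 0.0439
```

```bash
python3 -c "
from h import *
delta((.544,-.1345,.010),-168.1);print(get_obs()['force'])"
```

```text
now [ 0.5452 -0.1347  0.0294] toolx [ 0.001 -0.    -1.   ] tooly yaw -168.2 j [  6.1  21.8 -27.2   0.  -40.9 -84.3] | shift cm [1.94 0.12 0.05] spin -0.0018238444941944191
[ 0.16780096 -0.24325826 -0.06659231]
```

Call:
move_arm([
  [[0.8, 0.1, 0, 0], [0.7, 0, 0, 0], [0.4, 0, 0, 0], [0, 0, 0, 0]],
])

```text
clock: 3.65
tool_pos: [0.5431, -0.1347, 0.0088]
orientation: [81.1, 89.9, -177.1]
force: [-0.7, 0.4, -0.4]
opening: 0.0439
```

Call:
move_arm([
  [[0, 0, 0, 0], [0, 0, 0, 0], [0, 0, 0, 0], [0, 0, 0, 0], [0, 0, 0, 0], [0, 0, 0, 0], [0, 0, 0, 0]],
], jaw=0)

```text
clock: 4.35
tool_pos: [0.5439, -0.1347, 0.0097]
orientation: [-101.6, 90.0, 0.2]
force: [0.9, 0.6, 1.8]
opening: 0.0283
```

Call:
move_arm([
  [[-0.5, 0, 0, 0], [-1, 0, 0, 0], [-1.5, 0, 0, 0], [-1.5, 0, 0, 0], [-1.5, 0, 0, 0], [-1.5, 0, 0, 0], [-1, 0, 0, 0], [0, 0, 0, 0]],
])

```text
clock: 5.15
tool_pos: [0.5446, -0.1347, 0.0964]
orientation: [-100.1, 89.8, 1.7]
force: [0.6, -0.3, -0.5]
opening: 0.0279
```

Grasped: the opening stopped at 28 mm, which is the handle's diameter. I'll lift in place first, then turn towards the lens axis.

Call:
move_arm([
  [[-2.5, 0, 0, 0], [-3, 0, 0, -0.1], [-3, 0, 0, -0.13], [-2, 0, 0, -0.13], [0, 0, 0, -0.13], [0, 0, 0, -0.13], [0, 0, 0, -0.13], [0, 0, 0, -0.13]],
])

```text
clock: 5.95
tool_pos: [0.5431, -0.1347, 0.1988]
orientation: [16.9, 89.9, 169.4]
force: [-0.5, -1.1, -1.7]
opening: 0.0276
```

Call:
move_arm([
  [[0, 0, 0, -0.1], [0, 0, 0, -0.05], [0, 0, 0, 0]],
])

```text
clock: 6.25
tool_pos: [0.5432, -0.1346, 0.1987]
orientation: [12.0, 89.9, 172.8]
force: [-0.9, 0.5, -0.3]
opening: 0.0279
```

```bash
python3 - <<'E'
from h import *
delta((.539,-.042,.203),-109.4);print(get_obs()['force'],get_obs()['opening'])
ims=[]
for n in('scene','top'):
    p,d,K,T=grab(n);ims.append(p)
a=ims[0][150:330,150:390];b=ims[1][130:300,130:430]
o=np.zeros((600,800,3),np.uint8)
b=cv2.resize(b,(600,340));o[:340,:600]=b;a=cv2.resize(a,(340,255));o[343:598,:340]=a
c=cv2.resize(ims[0][200:236,165:235],(420,216),interpolation=cv2.INTER_CUBIC);o[345:561,360:780]=c
cv2.imwrite('pics/d1.png',o[:,:,::-1])
E
```

```text
now [ 0.5432 -0.1346  0.1987] toolx [-0.001  0.    -1.   ] tooly yaw -109.17 j [  6.1  11.  -16.3  -0.  -62.8 -25.3] | shift cm [-0.42 -8.61  3.44] spin 0.004093581559492092
[-0.86950762  0.47582554 -0.25629925] 0.02792228015465532
```

View pics/d1.png

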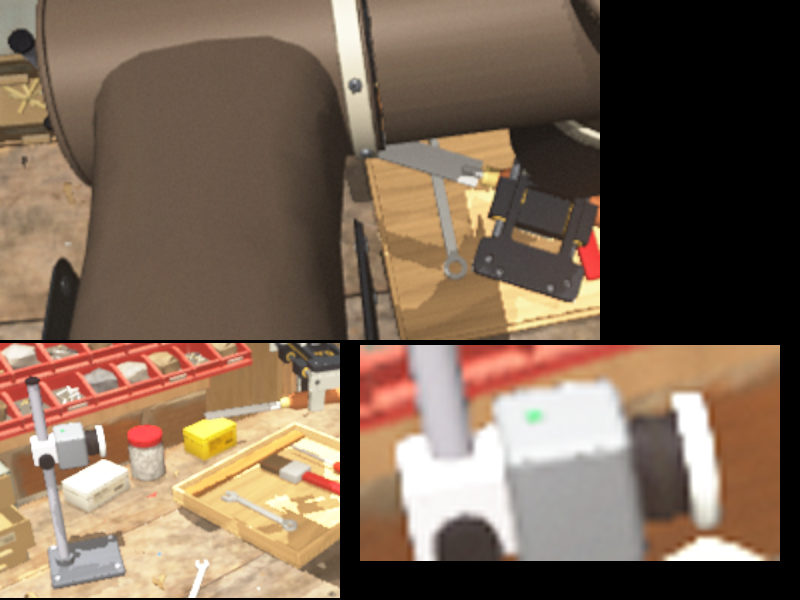

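```bash
python3 - <<'E'
from h import *
from scipy.optimize import least_squares
s=np.load('pics/scene.npz');z=np.load('pics/top.npz')
C={n:calibration(n) for n in('scene','top')}
def proj(c,P):
    q=(P-c['T'][:3,3])@c['T'][:3,:3];return np.stack([c['mtx'][0,0]*q[:,0]/-q[:,2]+c['mtx'][0,2],c['mtx'][1,1]*q[:,1]/q[:,2]+c['mtx'][1,2]],1)
yaw=np.radians(70.6);u=np.array([np.cos(yaw),np.sin(yaw),0]);n=np.array([-u[1],u[0],0]);t=np.linspace(0,6.28,90)
circ=lambda c:c+.023*(np.outer(np.cos(t),n)+np.outer(np.sin(t),[0,0,1]))
for zz in(.205,.21,.215):
    for off in (0,.008):
        A=circ(np.array([.625,.199,zz])+off*u)
        for m in('scene','top'):
            q=proj(C[m],A);print(zz,off,m,q.min(0).round(1),q.max(0).round(1))
P=pts(s['d'],s['K'],s['T']);ok=(s['d']>0)
print('arm parts near the stand (scene view):')
for y in np.arange(.0,.45,.05):
    k=ok&(P[...,0]>.3)&(P[...,0]<.8)&(P[...,1]>y)&(P[...,1]<y+.05)&(P[...,2]>.33)
    if k.any(): print(round(y,2),k.sum(),'zmin',P[k][:,2].min().round(3))
E
python3 - <<'E'
import sys;sys.path.insert(0,'.')
import os;os.chdir('.')
from h import *
z=np.load('pics/top.npz');P=pts(z['d'],z['K'],z['T'])
for y in np.arange(-.2,.4,.05):
    k=(z['d']>0)&(P[...,1]>y)&(P[...,1]<y+.05)&(P[...,2]>.35)&(P[...,0]>0.2)
    if k.any(): print('top view',round(y,2),k.sum(),'x',P[k][:,0].min().round(3),P[k][:,0].max().round(3),'z',P[k][:,2].min().round(3),P[k][:,2].max().round(3))
E
```

```text
0.205 0 scene [217.4 209.7] [221.5 232. ]
0.205 0 top [199.3 173.9] [211.3 199.3]
0.205 0.008 scene [213.5 210.3] [217.6 232.6]
0.205 0.008 top [195.  172.6] [207.2 197.9]
0.21 0 scene [217.1 207.5] [221.2 229.9]
0.21 0 top [198.4 172.9] [210.5 198.4]
0.21 0.008 scene [213.1 208.1] [217.3 230.5]
0.21 0.008 top [194.1 171.6] [206.4 197.1]
0.215 0 scene [216.8 205.3] [220.9 227.7]
0.215 0 top [197.5 171.9] [209.8 197.6]
0.215 0.008 scene [212.8 205.9] [217.  228.4]
0.215 0.008 top [193.2 170.6] [205.6 196.3]
arm parts near the stand (scene view):
0.0 617 zmin 0.524
0.05 2584 zmin 0.529
0.1 2403 zmin 0.529
top view -0.2 4069 x 0.494 0.588 z 0.394 0.644
top view -0.15 11473 x 0.492 0.591 z 0.392 0.645
top view -0.1 7409 x 0.488 0.579 z 0.356 0.643
top view -0.05 13697 x 0.292 0.573 z 0.54 0.745
top view -0.0 33719 x 0.31 0.57 z 0.567 0.75
top view 0.05 19137 x 0.302 0.565 z 0.601 0.746
top view 0.1 2361 x 0.468 0.56 z 0.578 0.628
```

The arm's elbow is well above the stand (z > 0.52). The ring fits a lens at about (0.625, 0.199, 0.2095). I'll approach to about 2 cm short, then check.

Call:
move_arm([
  [[-0.1, -0.7, 0.8, 0.002], [-0.1, -1, 1, 0.002], [0, -1, 1, 0], [0, -1.5, 0.5, 0], [0, -1.5, 0, 0], [0, -1, 0, 0], [0, 0, 0, 0], [0, 0, 0, 0]],
])

```text
clock: 7.15
tool_pos: [0.5348, -0.0602, 0.2014]
orientation: [41.0, 90.0, -158.4]
force: [0.2, 0.1, 0.4]
opening: 0.0281
```

```bash
python3 - <<'E'
from h import *
delta((.5403,-.0416,.2007),-109.4);o=get_obs();print(o['force'],o['opening'])
p,d,K,T=grab('scene');P=pts(d,K,T)
np.savez('pics/scene2.npz',p=p,d=d,K=K,T=T)
u=np.array([np.cos(np.radians(70.6)),np.sin(np.radians(70.6)),0]);n=np.array([-u[1],u[0],0])
tp=o['tool_pos'];rel=P-tp;s=rel@u;t=rel@n;hh=rel[...,2]
k=(d>0)&(abs(t)<.03)&(s>.03)&(s<.2)&(abs(hh)<.05)
for a in np.arange(.03,.2,.015):
    q=k&(s>=a)&(s<a+.015)
    if q.any(): print(round(a+.0075,3),q.sum(),'t',t[q].min().round(4),t[q].max().round(4),'h',np.median(hh[q]).round(4),hh[q].min().round(4),hh[q].max().round(4))
print('edge s max',s[k].max())
c=cv2.resize(p[180:280,170:330],(800,500),interpolation=cv2.INTER_CUBIC);cv2.imwrite('pics/e1.png',c[:,:,::-1])
E
```

```text
now [ 0.5348 -0.0602  0.2014] toolx [-0. -0. -1.] tooly yaw -109.37 j [ 14.5   8.8 -18.7   0.  -62.5 -33.8] | shift cm [ 0.07 -1.94  0.1 ] spin 0.0004370259456501943
[0.23637444 0.07620435 0.37663288] 0.028148673204464174
0.038 78 t -0.0012 0.0173 h 0.014 -0.0005 0.0231
0.052 50 t -0.0111 0.0171 h 0.0113 0.0032 0.018
0.068 43 t -0.0103 0.0183 h 0.0096 0.0056 0.0142
0.082 44 t -0.0118 0.0167 h 0.0091 0.0057 0.0114
0.098 43 t -0.0104 0.0155 h 0.0092 0.0059 0.011
0.112 41 t -0.0096 0.0145 h 0.0091 0.0063 0.0113
0.128 44 t -0.0092 0.0188 h 0.0091 0.0058 0.012
0.143 46 t -0.0078 0.0173 h 0.0091 0.0048 0.0111
0.158 45 t -0.0092 0.0174 h 0.0093 0.0059 0.0119
0.173 38 t -0.0109 0.0159 h 0.0093 0.0057 0.0112
edge s max 0.1764831566328448
```

View pics/e1.png

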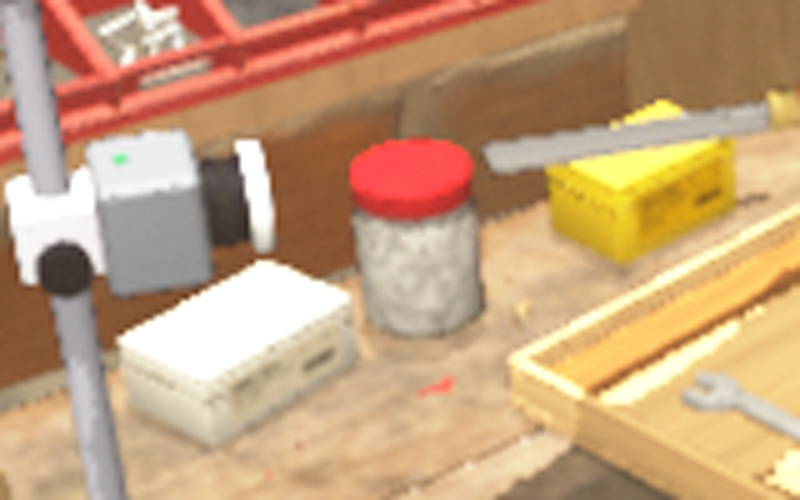

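The chisel is level: the blade sits 9.1 mm above the TCP along its whole length, with the edge 175.5 mm ahead. In this crop the edge is at (490,155), in line with the ring at (260,195). I'll close the last 1.7 cm.

Call:
move_arm([
  [[0, -0.7, 0, 0], [0.1, -0.7, 0, 0], [0, -0.3, 0, 0], [0, 0, 0, 0], [0, 0, 0, 0], [0, 0, 0, 0]],
])

```text
clock: 7.8
tool_pos: [0.5403, -0.0447, 0.2006]
orientation: [35.6, 90.0, -163.9]
force: [-1.0, 0.4, -1.5]
opening: 0.0281
```

```bash
python3 - <<'E'
from h import *
delta((.5403,-.0416,.2007),-109.4);o=get_obs();print(o['force'],o['opening'],o['clock'])
L=np.array([.625,.199,.2095]);u=np.array([np.cos(np.radians(70.6)),np.sin(np.radians(70.6)),0]);n=np.array([-u[1],u[0],0])
print('edge in lens frame x,y,z',(lambda e:[(e-L)@u,(e-L)@n,e[2]-L[2]])(o['tool_pos']+.175*u+[0,0,.009]))
o_=np.zeros((600,800,3),np.uint8)
for i,nm in enumerate(('scene','top')):
    p,d,K,T=grab(nm);P=pts(d,K,T);r=P-L;s,t,h=r@u,r@n,r[...,2]
    hsv=cv2.cvtColor(p,cv2.COLOR_RGB2HSV);ok=d>0
    ring=ok&(hsv[...,2]>180)&(hsv[...,1]<50)&(abs(t)<.035)&(abs(h)<.035)&(abs(s)<.02)
    bl=ok&(abs(t)<.03)&(abs(h)<.02)&(s>-.2)&(s<-.03)
    for q,m in(('ring',ring),('blade',bl)):
        if m.any(): print(nm,q,m.sum(),*[np.percentile(x[m],[1,50,99]).round(4) for x in(s,t,h)])
    c=p[190:260,180:300] if nm=='scene' else p[130:280,150:350]
    c=cv2.resize(c,(480,280) if i==0 else (400,300));o_[300*i:300*i+c.shape[0],:c.shape[1]]=c
cv2.imwrite('pics/f1.png',o_[:,:,::-1])
E
```

```text
now [ 0.5403 -0.0447  0.2006] toolx [-0. -0. -1.] tooly yaw -109.43 j [ 16.    9.2 -18.3   0.  -62.5 -35.4] | shift cm [-0.01 -0.29  0.1 ] spin -0.00048305760895502736
[-0.96042871  0.37186991 -1.51178588] 0.02807886112397833 7.8
edge in lens frame x,y,z [np.float64(-0.08297643542721639), np.float64(-0.0010507843777166933), np.float64(5.1630438603816886e-05)]
scene ring 82 [-0.0063 -0.0016  0.0054] [-0.0076  0.0211  0.0274] [-0.0107  0.0124  0.0235]
scene blade 356 [-0.1978 -0.1391 -0.0819] [-0.011   0.0047  0.0155] [-0.0035  0.0004  0.0032]
top blade 322 [-0.1998 -0.1804 -0.1488] [-0.0127  0.0016  0.0108] [-0.0008  0.0024  0.0063]
```

View pics/f1.png

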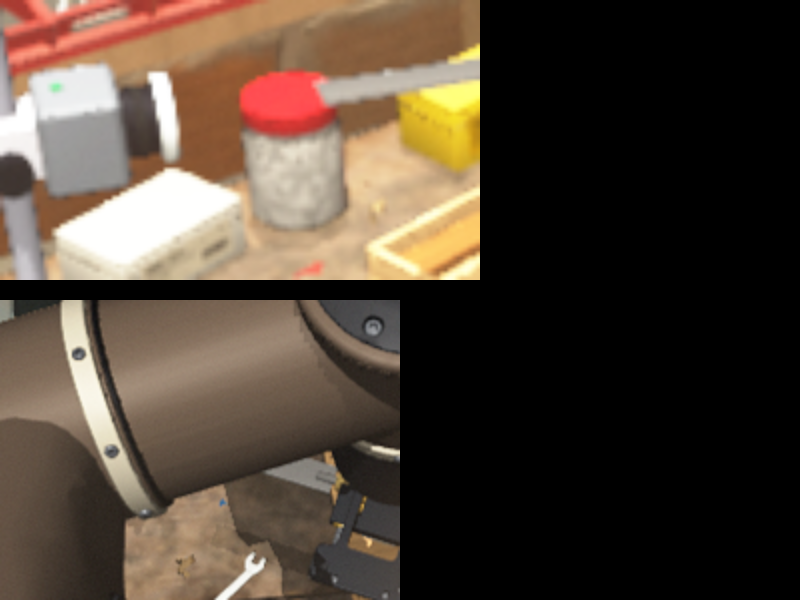

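The edge is level with the ring's centre, about 77–83 mm in front of it, and all the other estimates are well inside tolerance. I'll hand in.

```bash
python3 -c "
from h import *
o=get_obs();print(o['qvel'].round(2),o['opening']);print(close_job())"
```

```text
[-0.03 -0.03  0.04  0.07 -0.08  0.03] 0.02783031553869563
the job is handed in; nothing more can be done
None
```

I picked the chisel out of the tray by its handle, lifted it and turned it to the lens axis. I handed the job in at about 8 s with the chisel held in front of the inspection camera. No verdict was reported.

**Edge position:** in the lens frame, the last check put the edge at about x −83 mm, y −1 mm, z 0 mm. This uses the lens position worked out from the base plate.

**Attitude and grip:** the blade was level along its whole length and within about 1° of the lens axis. The jaws stood at 28 mm, which matches the handle's thickness, and the arm was still.

**What disagreed:**
- **Distance:** the ring light showed about 6 mm further forward than the plate-based lens position. The true distance is therefore between about 77 and 83 mm, and both are within limits.
- **Sideways:** the scene camera showed the blade 2–3 mm to one side of the centre that the grip implied. I allowed for about half of that.

**Not checked at the end:** the arm hid the lens from the top camera, so the last check of the lens rests on the scene camera alone. I didn't measure the other tools again, but the fingers had over 10 mm of clearance to both neighbours.

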